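# Open the push-and-turn solvent jar

## Robot

A 6-joint arm with a two-finger parallel gripper is mounted at the origin on a cart in front of the work surface, level with it; the furniture and walls round the work are solid. World frame = base frame: x ahead of the robot, y to its left, z up, the work surface at z = 0. Lengths are in m, angles in rad, forces in N, time in s.
With the tool pointing down it reaches from about 0.25 to 0.725 m from the base axis. Payload 4 kg.
Tool frame: the origin (TCP) lies midway between the tips of the shut fingers; the grasp point (between the pads) lies 19 mm behind it; z points along the fingers, x is the direction in which the jaws open and shut, and the axes are right-handed (so a half turn about z gives the same grasp; the last joint's range is limited). The gripper opens to 85 mm and grips with 20 to 120 N. Pads are 22 mm wide; open, the fingers measure 114 mm over their backs; the gripper's body (76 mm by 85 mm) begins 54 mm behind the grasp point. The pads swing forward as they close: fully open they stand 13 mm farther back than shut.
Start: joints at [0, 0.241, 0.005, 1.335, 0, 1.571], TCP at [0.5, -0, 0.231] pointing down, gripper open.
Joint ranges: [-2.72, 2.72], [-1.05, 1.87], [-1.09, 1.28], [-1.99, 2.15], [-1.42, 1.44], [-3.14, 3.14]. Speed limits (rad/s): [2.79, 2.79, 3.14, 3.14, 3.14, 3.14].

## Interface

Orientations are given as a unit quaternion [x, y, z, w].
In Python, from bench import readout, vision, robot gives the robot as it stands.
- The arm moves only by the tool send_rows, never from a script. Its argument "targets" is a list of rows, each a list of 3 entries, a list of its own where there are three numbers: the shift along the tool's x, y, z as a fraction of full scale, then the turn about the tool's z as a fraction of full scale, then the opening, from 0 (shut) to 1 (fully open). A call has 1 to 5 rows; each row shifts and turns the commanded pose from where the row before left it, along the tool's axes as they then stand; what a row does not reach is not made up. Full scale, the value 1, is 20 mm for a shift and 5 degrees for a turn. A row lasts 1/12 s, in which the tool goes at most 41.7 mm and 7.16 degrees, less where a joint would pass 70% of its speed; a pose out of reach is approached as far as the arm can. A call with a number of a shift or a turn outside -1 to 1 is refused whole. A call with a gripper value outside its range is refused whole. The fingers move at their own pace and stop on an object; "force" is the grip in N (left out, the last holds). Time passes only in rows, so rows that do not move let the fingers close. It gives the time, the measured TCP pose, the force and the opening at its end, in the units of the state.
- readout.sense(): the state, without advancing time (a new reading comes with each control period).
- vision.read_camera(name): name is "scene" or "side" or "wrist"; returns (picture, depth): 480x640x3 uint8, red, green, blue; 480x640 float32, m along the optical axis (not along the pixel's ray), 0 where there is no reading.
- vision.camera_params(name): a dict with "vertical_fov" (degrees; the focal length in pixels is half the picture's height over the tangent of half this angle, whatever the lens; pixels are square), "cx", "cy" (the principal point, pixels), "R" (3x3) and "t" (3): a world point X has camera coordinates R X + t. Camera axes: x right, y down, z forward; pixel columns grow to the right and rows downward; lengths in m; the calibration is good to about 2 mm. A picture is of the moment at which its call begins: read the wrist's pose just before it. camera_params takes no time and is no camera call; for the wrist camera it gives the pose at the moment of the call.
- robot.finish_job(): hands the job in, once; it reports no verdict.
The state is a dict: "time": time; "joint_positions": joint angles; "qd": joint speeds; "joint_torque": joint torques, N m; "tcp_pos": TCP position; "tcp_rot": TCP orientation; "wrist_force": force on the tool from outside, world axes, zero at the start; "moment": the same for the moment, N m; "gripper_width": opening from 0.0 (shut) to 1.0 (fully open).
Only numpy, scipy, OpenCV 4.12 (cv2) and the standard library are available. Lean on these libraries where they do the work, as an engineer would, in place of code of your own. Each camera call takes 0.05 s, during which the arm holds its last target. There are 200 camera calls.

## Task

Open the aluminium jar: press its push-and-turn safety cap down firmly but not hard, turn it counter-clockwise only until it comes free or meets its stop, lift it off and set it down right way up in the round steel dish, without dropping it. Do not force the jar, and leave the bottles, screw dish and tape roll where they are.

Things in the scene. Friction and masses are not known exactly. Their poses are not given: they have to be found in the camera images.
- jar: light grey aluminium jar, 76 mm across, fixed to the bench by a 92 mm foot flange; its shoulder is 58 mm above the bench, then a neck 34 mm across, covered by the cap, rises to 87 mm. Origin: centre of its underside, z up. Three ears on the neck hold the lugs of the inner cap. Jar and dish may stand left or right. It breaks at 60 N, press and twist together
- cap: black ribbed round cap on the jar (its outer shell), 57 mm across, 29.5 mm tall, 0.08 to 0.11 kg. Origin: centre of its underside, 75 mm above the bench while on the jar; z up through its top. Grip its side at any yaw. Unpressed it spins freely, opens nothing and cannot be pulled off. When freed it lifts straight up; 20 mm clears the neck
- cap_top (a point): centre of the cap's top face, 29.5 mm above its underside. Spring: 4 N to start, 13 N to push the shell 6 mm down to its stop. Between 2.5 and 6 mm down, three lugs in the shell can catch nine teeth of a hidden inner cap of unknown angle; the lugs may first stand on the teeth at 2.5 mm, where pushing harder only loads the jar
- cap_catch (a point): inside the cap on its axis, 21.5 mm above its underside, where lugs meet teeth. Keep the press up (10 to 18 N) and turn counter-clockwise from above: within 40 degrees the lugs drop between teeth and catch (turning takes about 0.15 N m from then on); 33 degrees more free the inner cap, and a hard stop comes 48 to 55 degrees after the catch: do not twist over 0.3 N m
- dish: plain round steel dish, fixed, 144 mm across the rim, 10 mm high, flat floor 3 mm thick and 122 mm across, empty. Origin: centre of its underside on the bench.
- glue_bottle: white squeeze bottle with a red nozzle, 40 mm across, 128 mm tall, bystander; origin: centre of its underside
- flux_bottle: yellow squeeze bottle with an orange nozzle, 38 mm across, 99 mm tall, bystander; origin: centre of its underside
- screw_dish: small steel dish full of screws, 66 mm across, 18 mm tall, bystander; origin: centre of its underside
- tape_red: red tape roll lying flat, 64 mm across, 18 mm tall, bystander; origin: centre of its underside
Things that resemble listed ones, but are neither listed nor needed, are in the scene too. Of the things that look like the part that bears cap, the larger one is meant.

How it is judged:
By the outcome, as a careful person would: the job done as asked, in the order asked, and still so for the second after the job is handed in, with the robot touching nothing.
It also fails if it takes over 72 s, if anything falls off the work surface, if the arm or the gripper's body presses on something with over 40 N, if the wrist force passes 120 N, or if a joint passes its speed limit or range.

## Working session

There is one attempt and no reset: what is moved stays moved. The work goes in short steps, Python scripts to look and compute and a tool call to move; the robot and the scene stay as the last step left them, time stands still between calls to the robot, and variables do not carry over. Pictures are saved under pics/ and viewed, about 8 in all and at most 12, crops included, and the job is handed in when it is done.

Besides the shell and the picture viewer there is one more tool, called after "Emit:" by a JSON object that holds its "method" and its "body", one argument or row to a line. send_rows: Moves the arm, as the interface text tells. Its arguments: {"type":"object","properties":{"targets":{"type":"array","items":{"type":"array"}},"force":{"type":"number"}},"required":["targets"]}

```bash
mkdir -p pics; cat > h.py <<'E'
import numpy as np,cv2
from bench import readout,vision,robot
def grab(n):
    p=vision.camera_params(n); im,d=vision.read_camera(n); return im,d,p
def world(u,v,d,p):
    f=240/np.tan(np.radians(p["vertical_fov"])/2)
    c=np.stack([(u-p["cx"])/f*d,(v-p["cy"])/f*d,d],-1)
    return (c-np.array(p["t"]))@np.array(p["R"])
def cloud(im,d,p):
    v,u=np.mgrid[:480,:640]; return world(u,v,d,p)
E
python3 - <<'E'
from h import *
print(readout.sense())
for n in("scene","side"):
    im,d,p=grab(n); cv2.imwrite(f"pics/{n}0.png",im[:,:,::-1]); np.savez(f"{n}0.npz",im=im,P=cloud(im,d,p),d=d); print(n,p)
E
```

```text
{'time': 0.0, 'joint_positions': array([ 2.80054705e-06,  2.41404249e-01,  3.71145224e-03,  1.33518422e+00,
       -1.17153545e-05,  1.57080408e+00]), 'qd': array([-0.00123234, -0.00140644,  0.00056327, -0.00182919, -0.00218021,
        0.00048021]), 'joint_torque': array([ 5.50268451e-04, -3.72315860e+01,  2.52406776e+01,  1.67737965e-02,
        2.29149265e-05,  1.14679995e-05]), 'tcp_pos': array([ 4.99367787e-01, -2.15710710e-06,  2.30412433e-01]), 'tcp_rot': array([ 9.99999459e-01, -2.47266384e-06, -1.04034276e-03,  5.86316636e-06]), 'wrist_force': array([ 0.59243259, -0.0808401 , -0.43139391]), 'moment': array([ 0.02880865,  0.03479175, -0.00791518]), 'gripper_width': 0.9985938505912629}
scene {'vertical_fov': 51.097615554824024, 'cx': 320.5687816087636, 'cy': 244.05477219183368, 'R': array([[ 0.90410407, -0.42723225,  0.00827269],
       [-0.32092083, -0.69165738, -0.64700842],
       [ 0.28214473,  0.58230806, -0.76243798]]), 't': array([-0.52407122,  0.19002009,  1.21970324])}
side {'vertical_fov': 57.176501274773656, 'cx': 318.97383001747625, 'cy': 248.02876367413697, 'R': array([[-0.94664908, -0.32179208,  0.01747523],
       [-0.1718458 ,  0.4581768 , -0.87209119],
       [ 0.27262529, -0.82856737, -0.48903126]]), 't': array([0.52214867, 0.22940145, 0.79013952])}
```

View pics/scene0.png

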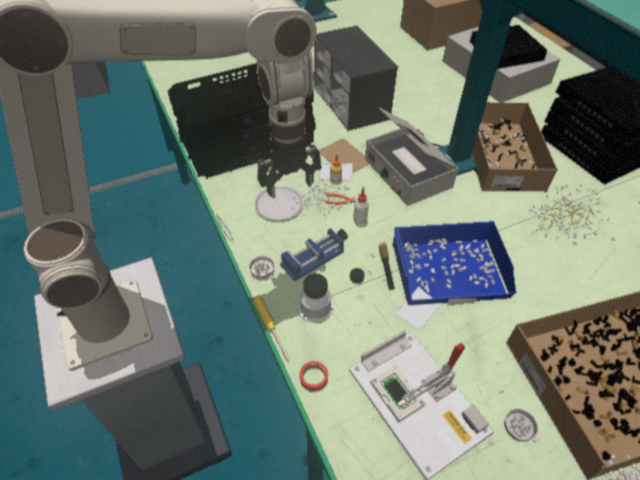

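View pics/side0.png

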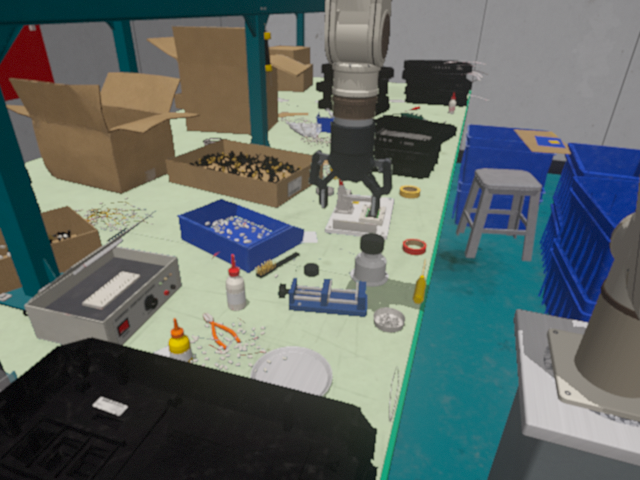

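The scene view shows the jar with its black cap at about (316,290), the dish at (279,204), a loose small black cap at (357,275), and a blue vise between them at (315,255). The side view shows the cap at (372,243), the dish at (291,373), the glue bottle at (235,290), the flux bottle at (179,340), the tape roll at (414,246) and the screw dish at (389,320).

```bash
python3 - <<'E'
from h import *
for n,boxes in (("scene",dict(cap=(300,272,332,300),dish=(250,180,306,224),vise=(278,225,350,280),glue=(350,188,372,226))),("side",dict(cap=(355,230,390,256),dish=(248,343,335,402),vise=(275,272,370,316),glue=(222,255,250,312)))):
    z=np.load(n+"0.npz"); P=z["P"];im=z["im"].astype(int);d=z["d"]
    for k,(a,b,c,e) in boxes.items():
        Q=P[b:e,a:c].reshape(-1,3); I=im[b:e,a:c].reshape(-1,3); ok=d[b:e,a:c].ravel()>0
        if k=="cap": m=ok&(I.max(1)<75)&(Q[:,2]>.095)&(Q[:,2]<.115)
        elif k=="dish": m=ok&(Q[:,2]>.001)&(Q[:,2]<.016)&(np.ptp(I,axis=1)<22)&(I.min(1)>120)
        elif k=="vise": m=ok&(Q[:,2]>.015)&(Q[:,2]<.2)&(I[:,2]>I[:,0]+15)
        else: m=ok&(Q[:,2]>.02)&(Q[:,2]<.15)
        q=Q[m]; 
        if len(q)==0: print(n,k,"none");continue
        lo,hi=np.percentile(q,[1,99],axis=0); print(n,k,len(q),"mid",((lo+hi)/2).round(4),"size",(hi-lo).round(4),"zmax",hi[2].round(4),"med",np.median(q,0).round(4))
E
```

```text
scene cap 376 mid [ 0.4792 -0.1778  0.1021] size [0.049  0.0527 0.0123] zmax 0.1082 med [ 0.4793 -0.1808  0.1039]
scene dish 918 mid [0.536  0.1946 0.0067] size [0.1368 0.1317 0.0113] zmax 0.0124 med [0.5413 0.1956 0.0035]
scene vise 463 mid [ 0.5419 -0.0359  0.0331] size [0.1677 0.0835 0.036 ] zmax 0.051 med [ 0.5386 -0.0385  0.0431]
scene glue 319 mid [0.7205 0.0346 0.0703] size [0.0357 0.0312 0.0976] zmax 0.1191 med [0.7173 0.0309 0.0639]
side cap 244 mid [ 0.4814 -0.1679  0.1002] size [0.0484 0.0483 0.0098] zmax 0.1052 med [ 0.4818 -0.1618  0.1031]
side dish 2537 mid [0.5465 0.176  0.0054] size [0.1547 0.0921 0.0088] zmax 0.0098 med [0.5398 0.1804 0.0026]
side vise 613 mid [ 0.5405 -0.027   0.032 ] size [0.1632 0.0873 0.0336] zmax 0.0488 med [ 0.5425 -0.0144  0.0413]
side glue 788 mid [ 0.7632 -0.0191  0.0709] size [0.1155 0.1678 0.1006] zmax 0.1212 med [0.723  0.0515 0.0512]
```

Emit:
{"method": "send_rows", "body": {
  "targets": [
    [[-0.2,1,0],0,1],
    [[-0.2,1,0],0,1],
    [[-0.2,1,0],0,1],
    [[-0.2,1,0],0,1],
    [[-0.1,1,0],0,1]
  ],
  "force": 60
}}

```text
time: 0.52
tcp_pos: [0.4811, -0.1007, 0.2308]
tcp_rot: [1.0, 0.0, -0.001, -0.0]
wrist_force: [0.0, -0.2, -0.1]
gripper_width: 0.997
```

Emit:
{"method": "send_rows", "body": {
  "targets": [
    [[0,1,0],0,1],
    [[0,1,0],0,1],
    [[0,1,0],0,1],
    [[0,0.6,0],0,1],
    [[0,0,0],0,1]
  ]
}}

```text
time: 0.93
tcp_pos: [0.4817, -0.1739, 0.2308]
tcp_rot: [1.0, -0.002, -0.0, 0.0]
wrist_force: [0.0, 0.1, 0.0]
gripper_width: 0.999
```

```bash
python3 - <<'E'
from h import *
s=readout.sense();print(s["tcp_pos"],s["tcp_rot"],s["joint_positions"],s["wrist_force"],s["moment"])
im,d,p=grab("wrist"); cv2.imwrite("pics/w1.png",im[:,:,::-1]); P=cloud(im,d,p); np.savez("w1.npz",im=im,P=P,d=d)
m=((im.max(2)<80)&(d>0)&(abs(P[:,:,2]-.1045)<.006)&(abs(P[:,:,0]-.481)<.06)&(abs(P[:,:,1]+.172)<.06)).astype(np.uint8)
c=max(cv2.findContours(m,0,1)[0],key=cv2.contourArea); (u,v),r=cv2.minEnclosingCircle(c); e=cv2.fitEllipse(c)
print(u,v,r,e); v0,u0=np.nonzero(m); q=P[m>0]; lo,hi=np.percentile(q,[1,99],axis=0);print(lo,hi,(lo+hi)/2)
dd=np.median(d[m>0]);
print(world(np.array(e[0][0]),np.array(e[0][1]),dd,p),p["t"])
E
```

```text
[ 0.48170578 -0.17389198  0.23075417] [ 9.99998763e-01 -1.51050904e-03 -4.21879276e-04  1.21477340e-04] [-3.46129132e-01  2.65469818e-01  3.64509314e-02  1.34248951e+00
 -5.13723467e-04  1.22768840e+00] [0.01092174 0.07542122 0.01667449] [-0.01238355 -0.04122243 -0.03510182]
321.0 222.75 38.12571334838867 ((321.2746276855469, 223.42938232421875), (72.96007537841797, 74.25653076171875), 70.85834503173828)
[ 0.45617399 -0.19811229  0.10103608] [ 0.50688315 -0.1463107   0.1069739 ] [ 0.48152857 -0.17221149  0.10400499]
[ 0.48165507 -0.17099549  0.10542108] [-0.48116428 -0.20446147  0.32617026]
```

View pics/w1.png

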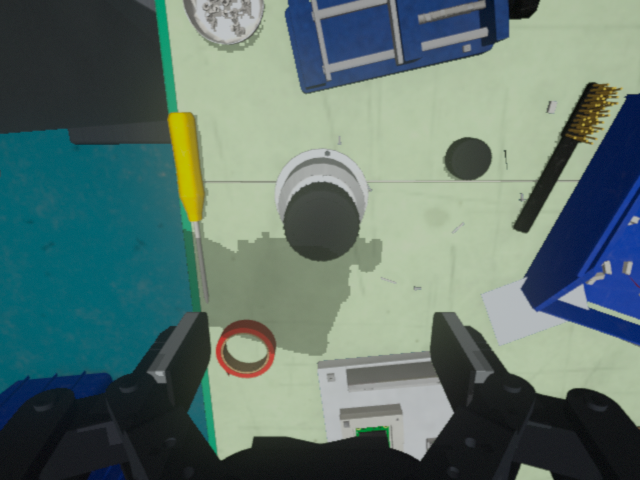

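The wrist view shows the cap top at (321,223), which works out to about (0.4817, -0.1715). The fingers are clear of everything around it, so I'm descending.

Emit:
{"method": "send_rows", "body": {
  "targets": [
    [[0,-0.1,1],0,1],
    [[0,0,1],0,1],
    [[0,0,1],0,1],
    [[0,0,1],0,1],
    [[0,0,1],0,1]
  ]
}}

```text
time: 1.4
tcp_pos: [0.4819, -0.1686, 0.1304]
tcp_rot: [1.0, 0.001, -0.0, -0.0]
wrist_force: [-0.1, 0.7, 0.1]
gripper_width: 0.998
```

Emit:
{"method": "send_rows", "body": {
  "targets": [
    [[0,0,1],0,1],
    [[0,0,1],0,1],
    [[0,0,0.6],0,1],
    [[0,0,0.5],0,1],
    [[0,0,0],0,1]
  ]
}}

```text
time: 1.82
tcp_pos: [0.4805, -0.1684, 0.0672]
tcp_rot: [1.0, 0.001, -0.002, -0.001]
wrist_force: [-0.6, 0.3, 0.1]
gripper_width: 1.001
```

Emit:
{"method": "send_rows", "body": {
  "targets": [
    [[0,0,0],0,0.5],
    [[0,0,0],0,0],
    [[0,0,0],0,0],
    [[0,0,0],0,0],
    [[0,0,0],0,0]
  ],
  "force": 60
}}

```text
time: 2.23
tcp_pos: [0.483, -0.1701, 0.0706]
tcp_rot: [1.0, 0.0, 0.001, 0.0]
wrist_force: [-0.3, 0.5, 4.0]
gripper_width: 0.635
```

```bash
python3 - <<'E'
from h import *
s=readout.sense();print(s)
im,d,p=grab("side"); cv2.imwrite("pics/s2.png",cv2.resize(im[190:300,310:440,::-1],None,fx=4,fy=4))
E
```

```text
{'time': 2.2333, 'joint_positions': array([-3.38943833e-01,  3.91072583e-01, -2.29895959e-01,  9.47260719e-01,
        5.56573352e-04,  1.23173967e+00]), 'qd': array([ 1.91811306e-04,  2.26866891e-03, -2.36473333e-03, -6.44858942e-03,
        2.71928611e-03, -7.73284211e-05]), 'joint_torque': array([-5.46463151e-01, -3.83846712e+01,  2.03196824e+01, -2.34274026e-01,
       -2.96888826e-01, -1.51609529e-03]), 'tcp_pos': array([ 0.48298516, -0.17009682,  0.07063853]), 'tcp_rot': array([9.99999136e-01, 5.67697318e-05, 1.30302591e-03, 1.64382959e-04]), 'wrist_force': array([-0.25464058,  0.47987883,  4.01789916]), 'moment': array([0.23108859, 0.04967645, 0.02225446]), 'gripper_width': 0.6352110217649688}
```

View pics/s2.png

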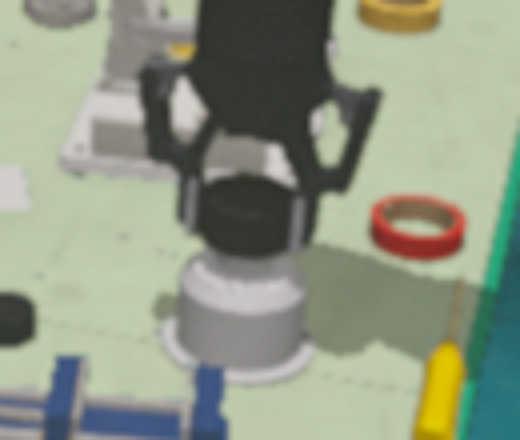

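The crop shows the pads closed on both sides of the cap, with the tips clear of the jar shoulder. I'll press in small steps next.

Emit:
{"method": "send_rows", "body": {
  "targets": [
    [[0,0,0.1],0,0],
    [[0,0,0.1],0,0],
    [[0,0,0],0,0],
    [[0,0,0],0,0]
  ]
}}

```text
time: 2.62
tcp_pos: [0.4831, -0.1703, 0.0667]
tcp_rot: [1.0, 0.0, 0.001, 0.0]
wrist_force: [0.2, 2.1, 8.1]
gripper_width: 0.634
```

Emit:
{"method": "send_rows", "body": {
  "targets": [
    [[0,0,0.05],0,0],
    [[0,0,0.05],0,0],
    [[0,0,0],0,0],
    [[0,0,0],0,0]
  ]
}}

```text
time: 2.95
tcp_pos: [0.4831, -0.1703, 0.0653]
tcp_rot: [1.0, 0.0, 0.002, 0.0]
wrist_force: [-1.5, 1.5, 11.5]
gripper_width: 0.639
```

Emit:
{"method": "send_rows", "body": {
  "targets": [
    [[0,0,0.05],0,0],
    [[0,0,0],0,0],
    [[0,0,0],0,0]
  ]
}}

```text
time: 3.2
tcp_pos: [0.4831, -0.1703, 0.0647]
tcp_rot: [1.0, 0.0, 0.002, 0.0]
wrist_force: [-3.4, 1.2, 15.1]
gripper_width: 0.638
```

```bash
python3 - <<'E'
from h import *
s=readout.sense();print(s["tcp_pos"],s["wrist_force"],s["moment"])
E
```

```text
[ 0.48309193 -0.17027826  0.06473582] [-3.35522664  1.18392253 15.06646822] [0.38548234 0.71745012 0.04068046]
```

Emit:
{"method": "send_rows", "body": {
  "targets": [
    [[0,0,0],-0.4,0],
    [[0,0,0],-0.4,0],
    [[0,0,0],-0.4,0],
    [[0,0,0],-0.4,0],
    [[0,0,0],0,0]
  ]
}}

```text
time: 3.62
tcp_pos: [0.4826, -0.1703, 0.0647]
tcp_rot: [0.998, 0.07, 0.001, 0.001]
wrist_force: [-4.3, 2.2, 15.4]
gripper_width: 0.637
```

```bash
cat > st.py <<'E'
from h import *
from scipy.spatial.transform import Rotation as R
s=readout.sense();r=R.from_quat(s["tcp_rot"]).as_matrix()
print("t",s["time"],"p",s["tcp_pos"].round(4),"F",s["wrist_force"].round(2),"M",s["moment"].round(3),"yaw",np.degrees(np.arctan2(r[1,0],r[0,0])).round(2),"g",round(s["gripper_width"],3),"j6",s["joint_positions"][5].round(3))
E
python3 st.py
```

```text
t 3.6167 p [ 0.4826 -0.1703  0.0647] F [-4.32  2.24 15.43] M [0.388 1.027 0.053] yaw 8.06 g 0.637 j6 1.091
```

Emit:
{"method": "send_rows", "body": {
  "targets": [
    [[0,0,0],-0.4,0],
    [[0,0,0],-0.4,0],
    [[0,0,0],-0.4,0],
    [[0,0,0],-0.4,0],
    [[0,0,0],0,0]
  ]
}}

```text
time: 4.03
tcp_pos: [0.482, -0.1704, 0.0647]
tcp_rot: [0.99, 0.14, 0.001, 0.001]
wrist_force: [-4.8, 2.0, 17.3]
gripper_width: 0.634
```

```bash
python3 st.py
```

```text
t 4.0333 p [ 0.482  -0.1704  0.0647] F [-4.78  2.04 17.34] M [ 2.830e-01  1.209e+00 -1.000e-03] yaw 16.05 g 0.634 j6 0.951
```

Emit:
{"method": "send_rows", "body": {
  "targets": [
    [[-0.03,0,-0.02],-0.4,0],
    [[0,0,0],-0.4,0],
    [[0,0,0],-0.4,0],
    [[0,0,0],-0.4,0],
    [[0,0,0],0,0]
  ]
}}

```text
time: 4.45
tcp_pos: [0.4822, -0.1708, 0.0648]
tcp_rot: [0.978, 0.208, 0.001, 0.001]
wrist_force: [-3.6, 1.4, 12.8]
gripper_width: 0.637
```

```bash
python3 st.py
```

```text
t 4.45 p [ 0.4822 -0.1708  0.0648] F [-3.57  1.4  12.8 ] M [ 0.2    0.654 -0.171] yaw 24.04 g 0.637 j6 0.811
```

Emit:
{"method": "send_rows", "body": {
  "targets": [
    [[0,0,0.01],-0.4,0],
    [[0,0,0],-0.4,0],
    [[0,0,0],-0.4,0],
    [[0,0,0],-0.4,0],
    [[0,0,0],0,0]
  ]
}}

```text
time: 4.87
tcp_pos: [0.4823, -0.1706, 0.0647]
tcp_rot: [0.961, 0.276, 0.001, 0.001]
wrist_force: [-2.5, 1.5, 12.8]
gripper_width: 0.632
```

```bash
python3 st.py
```

```text
t 4.8667 p [ 0.4823 -0.1706  0.0647] F [-2.53  1.47 12.75] M [ 0.312  0.741 -0.091] yaw 32.04 g 0.632 j6 0.672
```

Emit:
{"method": "send_rows", "body": {
  "targets": [
    [[0,0,0.01],-0.4,0],
    [[0,0,0],-0.4,0],
    [[0,0,0],-0.4,0],
    [[0,0,0],-0.4,0]
  ]
}}

```text
time: 5.2
tcp_pos: [0.4822, -0.1707, 0.0647]
tcp_rot: [0.94, 0.342, 0.001, 0.001]
wrist_force: [-3.8, 1.8, 16.0]
gripper_width: 0.634
```

```bash
python3 st.py; python3 st.py
```

```text
t 5.2 p [ 0.4822 -0.1707  0.0647] F [-3.83  1.83 15.96] M [ 0.202  0.862 -0.192] yaw 40.05 g 0.634 j6 0.532
t 5.2 p [ 0.4822 -0.1707  0.0647] F [-3.83  1.83 15.96] M [ 0.202  0.862 -0.192] yaw 40.05 g 0.634 j6 0.532
```

Emit:
{"method": "send_rows", "body": {
  "targets": [
    [[0,0,0],-0.4,0],
    [[0,0,0],-0.4,0],
    [[0,0,0],-0.4,0]
  ]
}}

```text
time: 5.45
tcp_pos: [0.4818, -0.1709, 0.0647]
tcp_rot: [0.92, 0.391, 0.001, 0.001]
wrist_force: [-4.8, 1.2, 16.2]
gripper_width: 0.638
```

```bash
python3 st.py
```

```text
t 5.45 p [ 0.4818 -0.1709  0.0647] F [-4.82  1.24 16.22] M [ 0.114  1.131 -0.268] yaw 46.03 g 0.638 j6 0.427
```

Emit:
{"method": "send_rows", "body": {
  "targets": [
    [[-0.03,0,-0.01],-0.2,0],
    [[0,0,0],-0.2,0],
    [[0,0,0],0,0]
  ]
}}

```text
time: 5.7
tcp_pos: [0.4816, -0.1711, 0.0647]
tcp_rot: [0.914, 0.407, 0.001, 0.001]
wrist_force: [-3.7, 1.4, 14.1]
gripper_width: 0.633
```

```bash
python3 st.py
```

```text
t 5.7 p [ 0.4816 -0.1711  0.0647] F [-3.75  1.37 14.09] M [ 0.237  0.83  -0.151] yaw 47.99 g 0.633 j6 0.392
```

Emit:
{"method": "send_rows", "body": {
  "targets": [
    [[0,0,0],-0.2,0],
    [[0,0,0],-0.2,0],
    [[0,0,0],0,0]
  ]
}}

```text
time: 5.95
tcp_pos: [0.4815, -0.1713, 0.0647]
tcp_rot: [0.906, 0.422, 0.001, 0.001]
wrist_force: [-4.4, 1.3, 14.8]
gripper_width: 0.641
```

```bash
python3 st.py
```

```text
t 5.95 p [ 0.4815 -0.1713  0.0647] F [-4.44  1.28 14.85] M [ 0.216  0.871 -0.186] yaw 49.98 g 0.641 j6 0.357
```

Emit:
{"method": "send_rows", "body": {
  "targets": [
    [[0,0,0],-0.3,0],
    [[0,0,0],-0.3,0],
    [[0,0,0],-0.2,0],
    [[0,0,0],0,0]
  ]
}}

```text
time: 6.28
tcp_pos: [0.4813, -0.1714, 0.0647]
tcp_rot: [0.891, 0.454, 0.0, 0.001]
wrist_force: [-5.3, 1.1, 14.8]
gripper_width: 0.635
```

```bash
python3 st.py
```

```text
t 6.2833 p [ 0.4813 -0.1714  0.0647] F [-5.32  1.07 14.8 ] M [ 0.074  0.989 -0.19 ] yaw 53.97 g 0.635 j6 0.287
```

Emit:
{"method": "send_rows", "body": {
  "targets": [
    [[0,0,0],-0.3,0],
    [[0,0,0],-0.3,0],
    [[0,0,0],-0.2,0],
    [[0,0,0],0,0]
  ]
}}

```text
time: 6.62
tcp_pos: [0.481, -0.1715, 0.0647]
tcp_rot: [0.875, 0.485, 0.0, 0.001]
wrist_force: [-5.2, 0.4, 15.1]
gripper_width: 0.635
```

```bash
python3 st.py
```

```text
t 6.6167 p [ 0.481  -0.1715  0.0647] F [-5.23  0.37 15.12] M [-0.005  1.127 -0.162] yaw 57.97 g 0.635 j6 0.218
```

Emit:
{"method": "send_rows", "body": {
  "targets": [
    [[0,0,0],-0.3,0],
    [[0,0,0],-0.3,0],
    [[0,0,0],0,0]
  ]
}}

```text
time: 6.87
tcp_pos: [0.4809, -0.1715, 0.0647]
tcp_rot: [0.862, 0.507, -0.0, 0.001]
wrist_force: [-6.3, -0.3, 15.6]
gripper_width: 0.636
```

```bash
python3 st.py
```

```text
t 6.8667 p [ 0.4809 -0.1715  0.0647] F [-6.26 -0.33 15.57] M [-0.008  1.087 -0.112] yaw 60.98 g 0.636 j6 0.165
```

Emit:
{"method": "send_rows", "body": {
  "targets": [
    [[0,0,-0.1],0,0],
    [[0,0,-0.1],0,0],
    [[0,0,-0.1],0,0],
    [[0,0,0],0,0]
  ]
}}

```text
time: 7.2
tcp_pos: [0.4809, -0.1715, 0.0692]
tcp_rot: [0.862, 0.507, -0.0, 0.001]
wrist_force: [-2.6, -2.6, 8.6]
gripper_width: 0.638
```

Emit:
{"method": "send_rows", "body": {
  "targets": [
    [[0,0,-0.05],0,0],
    [[0,0,-0.05],0,0],
    [[0,0,0],0,0]
  ]
}}

```text
time: 7.45
tcp_pos: [0.4808, -0.1713, 0.0705]
tcp_rot: [0.862, 0.507, -0.001, 0.0]
wrist_force: [-2.0, -3.8, 3.9]
gripper_width: 0.636
```

Emit:
{"method": "send_rows", "body": {
  "targets": [
    [[0,0,-0.05],0,0],
    [[0,0,-0.05],0,0],
    [[0,0,0],0,0]
  ]
}}

```text
time: 7.7
tcp_pos: [0.4802, -0.1703, 0.0717]
tcp_rot: [0.862, 0.508, -0.001, -0.001]
wrist_force: [-0.5, -2.9, -1.7]
gripper_width: 0.635
```

Emit:
{"method": "send_rows", "body": {
  "targets": [
    [[0,0,-0.05],0,0],
    [[0,0,0],0,0]
  ]
}}

```text
time: 7.87
tcp_pos: [0.4802, -0.1703, 0.0729]
tcp_rot: [0.862, 0.508, -0.001, -0.001]
wrist_force: [-1.7, -3.0, -2.9]
gripper_width: 0.636
```

Emit:
{"method": "send_rows", "body": {
  "targets": [
    [[0,0,-0.05],0,0],
    [[0,0,-0.05],0,0],
    [[0,0,0],0,0]
  ]
}}

```text
time: 8.12
tcp_pos: [0.4806, -0.1702, 0.0754]
tcp_rot: [0.862, 0.508, -0.0, -0.001]
wrist_force: [-2.7, -1.5, -1.8]
gripper_width: 0.634
```

It has risen 5 mm past rest at about 1–2 N, so the cap is free. I'll lift it clear.

Emit:
{"method": "send_rows", "body": {
  "targets": [
    [[0,0,-0.2],0,0],
    [[0,0,-0.2],0,0],
    [[0,0,-0.2],0,0],
    [[0,0,-0.3],0,0],
    [[0,0,-0.3],0,0]
  ]
}}

```text
time: 8.53
tcp_pos: [0.4818, -0.1704, 0.1007]
tcp_rot: [0.862, 0.508, 0.001, 0.0]
wrist_force: [0.4, 0.9, -0.5]
gripper_width: 0.639
```

Emit:
{"method": "send_rows", "body": {
  "targets": [
    [[0,0,-0.5],0,0],
    [[0,0,-0.5],0,0],
    [[0,0,-0.5],0,0],
    [[0,0,-0.3],0,0],
    [[0,0,0],0,0]
  ]
}}

```text
time: 8.95
tcp_pos: [0.4824, -0.171, 0.1377]
tcp_rot: [0.862, 0.508, 0.001, 0.001]
wrist_force: [-0.1, 0.8, -1.0]
gripper_width: 0.637
```

```bash
python3 st.py; python3 - <<'E'
from h import *
im,d,p=grab("side"); cv2.imwrite("pics/s3.png",cv2.resize(im[180:310,300:450,::-1],None,fx=4,fy=4))
E
```

```text
t 8.95 p [ 0.4824 -0.171   0.1377] F [-0.12  0.75 -1.04] M [-0.019 -0.043 -0.034] yaw 61.0 g 0.637 j6 0.165
```

View pics/s3.png

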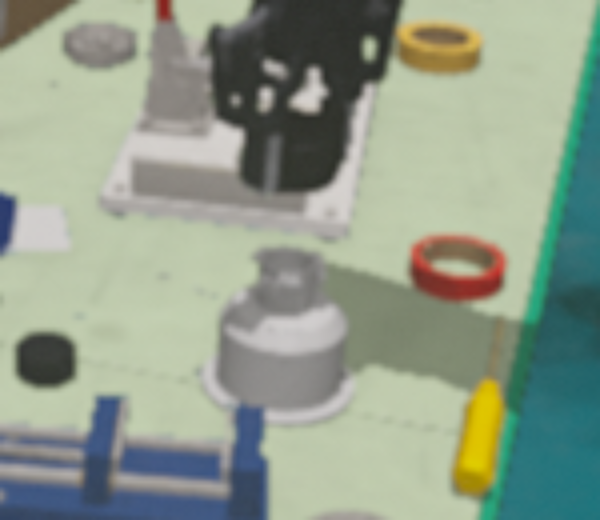

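The crop shows the bare neck with its ears, and the cap held upright and clear. I'll carry it towards the dish and look again on the way.

Emit:
{"method": "send_rows", "body": {
  "targets": [
    [[0.5,-0.2,-0.4],0,0],
    [[0.9,-0.35,0],0,0],
    [[0.95,-0.35,0],0,0],
    [[0.95,-0.35,0],0,0],
    [[0.95,-0.35,0],0,0]
  ]
}}

```text
time: 9.42
tcp_pos: [0.4938, -0.0791, 0.1434]
tcp_rot: [0.862, 0.507, -0.0, -0.001]
wrist_force: [0.8, 0.0, -1.2]
gripper_width: 0.634
```

Emit:
{"method": "send_rows", "body": {
  "targets": [
    [[0.95,-0.35,0],0,0],
    [[0.95,-0.35,0],0,0],
    [[0.95,-0.35,0],0,0],
    [[0.95,-0.35,0],0,0],
    [[0.95,-0.35,0],0,0]
  ]
}}

```text
time: 9.83
tcp_pos: [0.5091, 0.0211, 0.1433]
tcp_rot: [0.862, 0.508, -0.0, -0.0]
wrist_force: [0.4, -0.2, -1.1]
gripper_width: 0.637
```

Emit:
{"method": "send_rows", "body": {
  "targets": [
    [[0.95,-0.35,0],0,0],
    [[0.95,-0.35,0],0,0],
    [[0.95,-0.35,0],0,0],
    [[0.5,-0.2,0],0,0],
    [[0,0,0],0,0]
  ]
}}

```text
time: 10.25
tcp_pos: [0.5201, 0.0925, 0.1433]
tcp_rot: [0.861, 0.509, -0.0, -0.0]
wrist_force: [0.4, 0.1, -0.3]
gripper_width: 0.634
```

```bash
python3 st.py; python3 - <<'E'
from h import *
im,d,p=grab("wrist"); cv2.imwrite("pics/w4.png",im[:,:,::-1]); P=cloud(im,d,p); np.savez("w4.npz",im=im,P=P,d=d)
I=im.astype(int)
m=((d>0)&(P[:,:,2]>.0065)&(P[:,:,2]<.016)&(np.hypot(P[:,:,0]-.538,P[:,:,1]-.188)<.1))
q=P[m]; print(len(q)); 
if len(q)>20:
    q=q[np.hypot(q[:,0]-.538,q[:,1]-.188)>.045]
    from scipy.optimize import least_squares
    r=least_squares(lambda c:np.hypot(q[:,0]-c[0],q[:,1]-c[1])-c[2],[.538,.188,.069],loss="soft_l1",f_scale=.003); print(r.x)
    print(np.percentile(q,[1,99],axis=0))
E
```

```text
t 10.25 p [0.5201 0.0925 0.1433] F [ 0.4   0.1  -0.29] M [ 0.045 -0.017 -0.012] yaw 61.2 g 0.634 j6 0.678
6409
[0.53520768 0.19805891 0.06851767]
[[0.46506253 0.12892391 0.00656742]
 [0.62869648 0.26819104 0.01258513]]
```

View pics/w4.png

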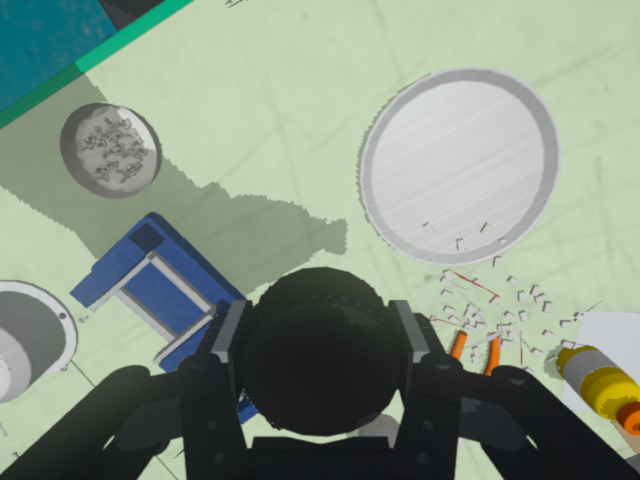

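The wrist view shows the dish at about (460,165), fitting to a centre of (0.535, 0.198) and radius 68.5 mm. The cap sits straight between the pads, and the flux bottle at (600,380) is out of the way.

Emit:
{"method": "send_rows", "body": {
  "targets": [
    [[1,-0.38,0],0,0],
    [[1,-0.38,0],0,0],
    [[1,-0.38,0],0,0],
    [[1,-0.38,0],0,0],
    [[1,-0.36,0],0,0]
  ]
}}

```text
time: 10.72
tcp_pos: [0.5357, 0.1951, 0.1434]
tcp_rot: [0.862, 0.507, -0.001, 0.0]
wrist_force: [0.2, -0.2, -0.6]
gripper_width: 0.635
```

Emit:
{"method": "send_rows", "body": {
  "targets": [
    [[0,0,0.5],0,0],
    [[0,0,1],0,0],
    [[0,0,1],0,0],
    [[0,0,1],0,0],
    [[0,0,1],0,0]
  ]
}}

```text
time: 11.13
tcp_pos: [0.5355, 0.1939, 0.0523]
tcp_rot: [0.862, 0.507, -0.001, 0.0]
wrist_force: [-0.4, -0.7, -1.1]
gripper_width: 0.635
```

Emit:
{"method": "send_rows", "body": {
  "targets": [
    [[0,0,0.8],0,0],
    [[0,0,0.5],0,0],
    [[0,0,0.4],0,0],
    [[0,0,0.2],0,0],
    [[0,0,0],0,0]
  ]
}}

```text
time: 11.55
tcp_pos: [0.5356, 0.1951, 0.0149]
tcp_rot: [0.862, 0.507, -0.001, -0.0]
wrist_force: [-0.5, 0.4, -0.9]
gripper_width: 0.633
```

```bash
python3 st.py
```

```text
t 11.55 p [0.5356 0.1951 0.0149] F [-0.53  0.37 -0.86] M [ 0.011  0.011 -0.043] yaw 60.96 g 0.633 j6 0.856
```

Emit:
{"method": "send_rows", "body": {
  "targets": [
    [[0.13,-0.07,0.2],0,0],
    [[0,0,0.2],0,0],
    [[0,0,0.15],0,0],
    [[0,0,0.05],0,0],
    [[0,0,0],0,0]
  ]
}}

```text
time: 11.97
tcp_pos: [0.5357, 0.1987, 0.0034]
tcp_rot: [0.862, 0.508, -0.0, -0.0]
wrist_force: [-0.2, 0.2, -0.2]
gripper_width: 0.632
```

Emit:
{"method": "send_rows", "body": {
  "targets": [
    [[0,0,0.05],0,0],
    [[0,0,0.05],0,0],
    [[0,0,0],0,0]
  ]
}}

```text
time: 12.22
tcp_pos: [0.5359, 0.1987, 0.0015]
tcp_rot: [0.862, 0.508, 0.0, -0.0]
wrist_force: [-0.9, -0.4, -1.4]
gripper_width: 0.628
```

Emit:
{"method": "send_rows", "body": {
  "targets": [
    [[0,0,0.05],0,0],
    [[0,0,0.05],0,0],
    [[0,0,0],0,0]
  ]
}}

```text
time: 12.47
tcp_pos: [0.536, 0.1987, -0.0005]
tcp_rot: [0.862, 0.508, 0.0, 0.0]
wrist_force: [-0.4, -0.5, -0.0]
gripper_width: 0.631
```

Emit:
{"method": "send_rows", "body": {
  "targets": [
    [[0,0,0.03],0,0],
    [[0,0,0.02],0,0],
    [[0,0,0],0,0]
  ]
}}

```text
time: 12.72
tcp_pos: [0.536, 0.1987, -0.0006]
tcp_rot: [0.862, 0.508, 0.0, 0.0]
wrist_force: [-1.7, -0.7, 5.6]
gripper_width: 0.632
```

That's contact at -0.6 mm, where expected. I'll ease off slightly and open.

Emit:
{"method": "send_rows", "body": {
  "targets": [
    [[0,0,-0.03],0,0],
    [[0,0,0],0,0.7],
    [[0,0,0],0,0.75],
    [[0,0,0],0,0.85],
    [[0,0,0],0,0.85]
  ]
}}

```text
time: 13.13
tcp_pos: [0.5359, 0.1987, -0.001]
tcp_rot: [0.862, 0.508, -0.0, 0.0]
wrist_force: [0.1, 0.1, -0.3]
gripper_width: 0.851
```

Emit:
{"method": "send_rows", "body": {
  "targets": [
    [[0,0,-0.2],0,0.85],
    [[0,0,-0.4],0,0.85],
    [[0,0,-0.8],0,0.85],
    [[0,0,-1],0,0.9],
    [[0,0,-1],0,0.9]
  ]
}}

```text
time: 13.55
tcp_pos: [0.5357, 0.1986, 0.0682]
tcp_rot: [0.862, 0.508, -0.0, -0.0]
wrist_force: [0.2, -0.9, -0.2]
gripper_width: 0.901
```

Emit:
{"method": "send_rows", "body": {
  "targets": [
    [[0,0,-1],0,1],
    [[0,0,-1],0,1],
    [[0,0,-1],0,1],
    [[0,0,-1],0,1],
    [[0,0,0],0,1]
  ]
}}

```text
time: 13.97
tcp_pos: [0.5387, 0.1997, 0.1527]
tcp_rot: [0.862, 0.508, 0.005, 0.001]
wrist_force: [1.2, 0.7, 0.8]
gripper_width: 1.002
```

```bash
python3 st.py; python3 - <<'E'
from h import *
im,d,p=grab("wrist"); P=cloud(im,d,p)
im2,d2,p2=grab("side")
cv2.imwrite("pics/end.png",np.hstack([cv2.resize(im,(400,300)),cv2.resize(im2[100:430],(400,300))])[:,:,::-1])
m=(d>0)&(im.max(2)<85)&(P[:,:,2]>.02)&(P[:,:,2]<.045)&(np.hypot(P[:,:,0]-.536,P[:,:,1]-.198)<.06)
q=P[m];print(len(q),np.percentile(q,[2,50,98],axis=0))
t=q[q[:,2]>.028];print("top plane fit (slopes)",np.linalg.lstsq(np.c_[t[:,:2],np.ones(len(t))],t[:,2],rcond=None)[0])
E
```

```text
t 13.9667 p [0.5387 0.1997 0.1527] F [1.18 0.73 0.79] M [0.018 0.003 0.022] yaw 61.0 g 1.002 j6 0.861
4678 [[0.51201521 0.17323852 0.02501886]
 [0.53588778 0.1989297  0.03328223]
 [0.56203734 0.22339728 0.03485207]]
top plane fit (slopes) [ 0.01224459 -0.00537021  0.02772005]
```

View pics/end.png

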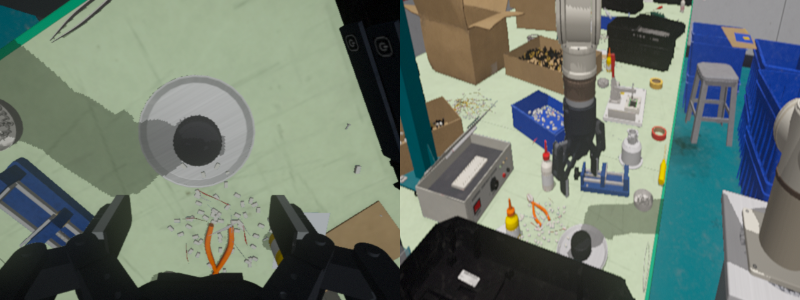

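The cap is at (197,140) in the left picture, flat in the middle of the dish. The open gripper is well clear, and the bottles, tape and screw dish are undisturbed.

```bash
python3 -c "
from bench import robot;print(robot.finish_job())"
```

```text
the job is handed in; nothing more can be done
None
```

The jar is open and the cap is right way up in the steel dish; I've handed the job in after about 14 s of robot time, though no verdict is reported.

- **Opening:** I gripped the cap at 60 N and pressed it down with 13–17 N. I turned it 61° counter-clockwise until it was free. The lugs seemed to catch between 16° and 24°, and I never met the stop.
- **Forces:** The highest twist I read was 0.27 N m, against the 0.3 limit. That was one noisy reading; the others after the catch ran from 0.09 to 0.19. Sideways force on the jar reached about 6 N because of a slight off-centre grip.
- **Lifting and placing:** Once released, the cap lifted with 1–3 N. It touched the dish floor at about 6 N before I let go.
- **Last checks:** The cap's centre is at (0.536, 0.199), within about 1 mm of the measured dish centre. Its top is level, at 33 mm (32.5 mm expected). The gripper is open and about 150 mm up, touching nothing. In the pictures, the bottles, screw dish and tape roll look unmoved; I didn't measure them again.

No check failed. The first dish estimates from the two fixed cameras differed by nearly 2 cm, so I used the close wrist-camera fit instead.

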